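# Weigh the nectarines on the hand scale

## Task

Two hand scales stand on the worktop, each with a steel pan hanging under a spring and a T handle on top. Take the one holding the nectarines by its handle, lift it level until its pan is clear of the worktop and hold it still there for two seconds to weigh the fruit. Then lower it onto the middle of the round wooden board and let go only once it stands there, with the nectarines still in the pan; leave the scale with the lemons where it is.

Things in the scene. Friction and masses are not known exactly. Their poses are not given: they have to be found in the camera images.
- nectarine_scale_bar (a point): Middle of the level handle bar of the hand scale that holds two nectarines: a dark steel rod 14 mm thick, 90 mm long along this point's x, 174 mm above the pan's underside at rest. A neck (16 mm along the bar, 10 mm thick) joins it to a white tube 33 mm wide, whose top is 38 mm below the bar's middle. Pinch across the bar from above. Bar and tube slide up on the pan's rod together.
- nectarine_scale_spring (a joint): How far the nectarine scale's handle is pulled up relative to its pan, in m: 0 when the scale stands unheld, at most 0.09. The spring takes 120 N per m; pan and fruit weigh 0.40 to 0.59 kg, so it stretches some 32 to 48 mm before the pan leaves the surface.
- nectarine_scale_foot (a point): Centre of the underside of the nectarine scale's pan, straight under the middle of the handle bar; z points up along the scale. The round steel pan is 116 mm across at the foot, 156 mm at the rim and 50 mm high, with a wire bail over it along y. On the worktop this point is at z = 0.
- board_top (a point): Centre of the upper face of a round wooden board 176 mm in diameter and 14 mm thick, fixed on the worktop between the two scales.
- lemon_scale_foot (a point): Centre of the underside of the pan of the other hand scale, of the same make and size (181 mm to the top of its handle bar), which holds two lemons and is to be left alone.
- nectarine_a_mid (a point): Centre of one of the two nectarines (67 mm across) lying loose in the pan.
- nectarine_b_mid (a point): Centre of the other nectarine (67 mm across) in the same pan.

How it is judged:
On the way, in this order (a step that is already met when the one before it is completed fails the run):
1. the nectarine pan hangs still on its stretched spring, clear of the worktop, for a second (height (world z) of nectarine_scale_foot above 0.012 m and value of joint nectarine_scale_spring above 0.022 m and linear speed of nectarine_scale below 0.05 m/s and contact force between nectarine_scale and board below 0.2 N), for 1 s.
2. the pan stands on the board while the handle is still held (horizontal distance between nectarine_scale_foot and board_top below 0.028 m and z of nectarine_scale_foot in the frame of board_top below 0.005 m and contact force between the fingers and nectarine_scale above 0.5 N), for 0.1 s.
At the end, for the whole second after the job is handed in: The nectarine scale stands upright (within 6 degrees) and at rest on the round board, its pan within 28 mm of the board's centre, with both nectarines in the pan (horizontal distance between nectarine_scale_foot and board_top below 0.028 m and z of nectarine_scale_foot in the frame of board_top between -0.004 and 0.005 m and angle between nectarine_scale_foot's own z axis and vertical below 0.1 rad and linear speed of nectarine_scale below 0.02 m/s and distance between each of nectarine_a_mid, nectarine_b_mid and nectarine_scale_foot below 0.08 m); the robot touches nothing.
It fails at once if the lemon scale is moved more than 20 mm (distance of lemon_scale_foot from where it was at the start of the episode above 0.02 m).
It fails at once if the nectarine scale is tipped more than 20 degrees (angle between nectarine_scale_foot's own z axis and vertical above 0.35 rad).
It also fails if it takes over 48 s, if anything falls off the work surface, if the arm or the gripper's body presses on something with over 40 N, if the wrist force passes 120 N, or if a joint passes its speed limit or range.

## Robot

A 7-joint arm with a two-finger parallel gripper is mounted at the origin on a cart in front of the work surface, level with it; the furniture and walls round the work are solid. World frame = base frame: x ahead of the robot, y to its left, z up, the work surface at z = 0. Lengths are in m, angles in rad, forces in N, time in s.
With the tool pointing down it reaches from about 0.35 to 0.9 m from the base axis. Payload 7.2 kg.
Tool frame: the origin (TCP) lies at the very end of the fingers, on their centre line; the grasp point (between the pads) lies 19 mm behind it (ctrl.tcp_to_grasp is the z of the grasp point in the tool frame, in m); z points along the fingers, y is the line along which they close (so a half turn about z gives the same grasp; the last joint's range is limited). The gripper opens to 85 mm and grips with 20 to 120 N. Pads are 22 mm wide; open, the fingers measure 114 mm over their backs; the gripper's body (76 mm by 85 mm) begins 54 mm behind the grasp point. The pads swing forward as they close: fully open they stand 13 mm farther back than shut.
Start: joints at [-1.278, 0.411, -0.013, 1.596, 0.006, 1.134, -0.082], TCP at [0.221, 0.585, 0.231] pointing down, gripper open.
Joint ranges: [-2.95, 2.95], [-0.29, 1.99], [-1.47, 1.44], [0.14, 2.54], [-1.03, 4.17], [0.13, 1.85], [-2.86, 2.86]. Speed limits (rad/s): [2.39, 2.39, 3.01, 3.01, 3.14, 3.14, 3.14].

## Interface

Orientations are given as [roll, pitch, yaw] about the fixed x, y, z axes, in that order (R = Rz(yaw) Ry(pitch) Rx(roll)).
In Python, from workcell import readout, cams, job, ctrl gives the robot as it stands.
- The arm moves only by the tool send_rows, never from a script. Its argument "commands" is a list of rows, each an object of numbers: "x", "y", "z": the shift along the world's x, y, z in m; "roll": the turn about the world's z in degrees; "gripper": the opening in per cent of the stroke, from 0 (shut) to 100 (fully open). A call has 1 to 8 rows; each row is the pose to reach, as a shift and turn from the pose commanded when the call began; what a row does not reach only later rows make up. A row lasts 1/8 s, in which the tool goes at most 62.5 mm and 10.7 degrees, less where a joint would pass 70% of its speed; a pose out of reach is approached as far as the arm can. A call with a gripper value outside its range is refused whole. The fingers move at their own pace and stop on an object; "squeeze" is the grip in N (left out, the last holds). Time passes only in rows, so rows that repeat a pose let the fingers close. It gives the time, the measured TCP pose, the force, the opening and the grip force at its end, in the units of the state.
- readout.state(): the state, without advancing time (a new reading comes with each control period).
- cams.snapshot(name): name is "scene" or "top" or "wrist"; returns a dict with "frame" (384x512x3 uint8, red, green, blue), "camera_matrix" (3x3 intrinsics, pixels), "R" (3x3) and "t" (3): a world point X has camera coordinates R X + t. Camera axes: x right, y down, z forward; pixel columns grow to the right and rows downward; lengths in m; the calibration is good to about 2 mm. A picture is of the moment at which its call begins. There is no depth.
- job.close_job(): hands the job in; it is judged then, once.
The state is a dict: "time": time; "joint_pos": joint angles; "dq": joint speeds; "joint_torque": joint torques, N m; "tool_pos": TCP position; "tcp_rot": TCP orientation; "wrist_force": force on the tool from outside, world axes, zero at the start; "moment": the same for the moment, N m; "finger_gap": finger opening in m; "grip_force": force on a finger pad.
Only numpy, scipy, OpenCV 4.12 (cv2) and the standard library are available. Lean on these libraries where they do the work, as an engineer would, in place of code of your own. Each camera call takes 0.05 s, during which the arm holds its last target. There are 200 camera calls.

## Working session

There is one attempt and no reset: what is moved stays moved. The work goes in short steps, Python scripts to look and compute and a tool call to move; the robot and the scene stay as the last step left them, time stands still between calls to the robot, and variables do not carry over. Pictures are saved under pics/ and viewed, at most 10 in all, crops included, and the job is handed in when it is done.

Besides the shell and the picture viewer there is one more tool, called after ">>>" in YAML: its name, and indented under it one key for each argument. send_rows: Moves the arm, as the interface text tells. Its arguments: {"type":"object","properties":{"commands":{"type":"array"},"squeeze":{"type":"number"}},"required":["commands"]}

```bash
mkdir -p pics; cat > h.py <<'E'
import numpy as np, cv2, json
from workcell import readout, cams, job, ctrl
def snap(n,f):
    s=cams.snapshot(n); cv2.imwrite(f'pics/{f}.png',s['frame'][:,:,::-1])
    np.savez(f'pics/{f}.npz',K=s['camera_matrix'],R=s['R'],t=s['t']); return s
def ray(f,u,v):
    d=np.load(f'pics/{f}.npz'); w=d['R'].T@np.linalg.inv(d['K'])@[u,v,1]; return -d['R'].T@d['t'],w
def atz(f,u,v,z):
    c,w=ray(f,u,v); return c+w*(z-c[2])/w[2]
def proj(f,X):
    d=np.load(f'pics/{f}.npz'); p=d['K']@(d['R']@np.array(X)+d['t']); return p[:2]/p[2]
E
python3 - <<'E'
from h import *
snap('scene','s1');snap('top','t1')
for f in('s1','t1'): print(ray(f,256,192))
s=readout.state();print(s['tool_pos'],s['tcp_rot'],s['finger_gap'],ctrl.tcp_to_grasp)
E
```

```text
(array([ 0.16058177, -0.39683989,  0.77349841]), array([ 0.34452143,  0.59721443, -0.72463733]))
(array([0.36419196, 0.09588683, 1.28268964]), array([ 0.08369245,  0.0069188 , -0.99653872]))
[0.22051545 0.5843311  0.23056147] [-3.14017447e+00  1.11499452e-04  2.78086169e+00] 0.08531255757352733 -0.0187
```

View pics/t1.png

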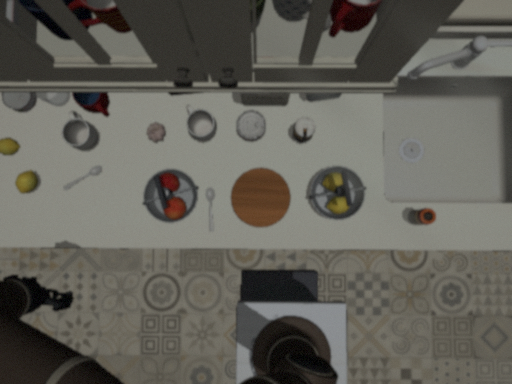

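View pics/s1.png

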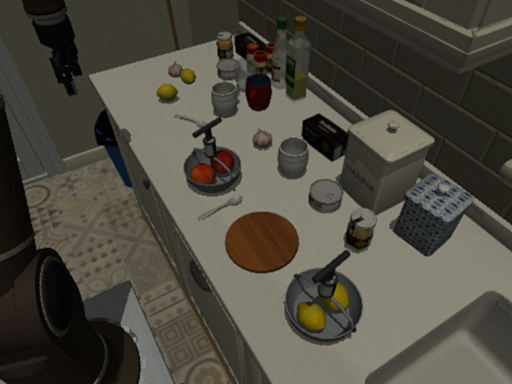

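The nectarine scale is at about (170,195) in the top view, the board at (261,197) and the lemon scale at (336,192). In the scene view the nectarine bar is at about (208,127). I'll zoom in on it.

```bash
python3 - <<'E'
from h import *
a=cv2.imread('pics/t1.png')[155:240,130:300];b=cv2.imread('pics/s1.png')[105:205,165:265]
a=cv2.resize(a,None,fx=4.5,fy=4.5,interpolation=2);b=cv2.resize(b,None,fx=2.0,fy=2.0,interpolation=2)
o=np.zeros((600,770,3),np.uint8);o[:a.shape[0],:a.shape[1]]=a[:, :770]
o[383:583,:200]=b;
c=cv2.imread('pics/s1.png')[110:165,180:240];c=cv2.resize(c,(235,215),interpolation=2);o[384:599,250:485]=c
cv2.imwrite('pics/c1.png',np.clip(o*1.6,0,255).astype(np.uint8))
# board by colour
hsv=cv2.cvtColor(cv2.imread('pics/t1.png'),cv2.COLOR_BGR2HSV)
m=cv2.inRange(hsv,(5,100,60),(20,255,255));m[:, :225]=0;m[:,300:]=0;m[:160]=0;m[235:]=0
p=cv2.findNonZero(m);(cx,cy),r=cv2.minEnclosingCircle(p);print(cx,cy,r,atz('t1',cx,cy,.014),atz('t1',cx+r,cy,.014))
for z in(.05,):print(atz('t1',170,195,z),atz('t1',336,192,z))
print(atz('s1',208,127,.174))
E
```

```text
260.1955261230469 197.21458435058594 28.889591217041016 [0.45549708 0.0923541  0.014     ] [0.45587516 0.00796069 0.014     ]
[0.4580777  0.34927536 0.05      ] [ 0.46870732 -0.12260004  0.05      ]
[0.45769079 0.34713251 0.174     ]
```

View pics/c1.png

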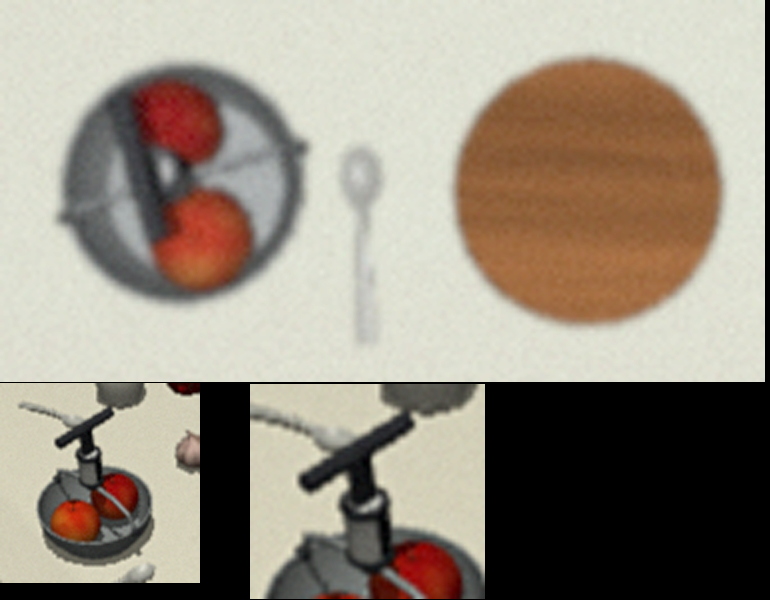

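The top crop shows the bar running from (120,92) to (163,236). The scene inset shows it from (307,482) to (408,420). The board is clean and round, with a radius of 84 to 88 mm, which is right.

```bash
python3 - <<'E'
from h import *
for f,P in(('t1',[(120/4.5+130,92/4.5+155),(163/4.5+130,236/4.5+155)]),('s1',[(194.5,135),(220.3,119.2)])):
    q=[atz(f,*p,.174)[:2] for p in P];d=q[1]-q[0];print(f,q,(q[0]+q[1])/2,np.linalg.norm(d),np.degrees(np.arctan2(d[1],d[0])))
print('pan rim centre',atz('t1',130+183/4.5,155+183/4.5,.048), 'lemon rim',atz('t1',336,192,.05))
print(np.degrees(readout.state()['tcp_rot']))
E
```

```text
t1 [array([0.49888563, 0.35909281]), array([0.41669323, 0.33284572])] [0.45778943 0.34596926] 0.08628151851646308 -162.28978174242297
s1 [array([0.41633401, 0.33594856]), array([0.49795284, 0.35964716])] [0.45714343 0.34779786] 0.0849897417077988 16.191026851486182
pan rim centre [0.45633193 0.34774494 0.048     ] lemon rim [ 0.46870732 -0.12260004  0.05      ]
[-1.79918744e+02  6.38844802e-03  1.59331638e+02]
```

>>> send_rows:
  commands:
    - {"x": 0.03,"y": -0.03,"z": 0.01,"roll": 5}
    - {"x": 0.065,"y": -0.065,"z": 0.02,"roll": 10}
    - {"x": 0.1,"y": -0.1,"z": 0.02,"roll": 16}
    - {"x": 0.135,"y": -0.135,"z": 0.02,"roll": 22}
    - {"x": 0.17,"y": -0.17,"z": 0.02,"roll": 28}
    - {"x": 0.2,"y": -0.2,"z": 0.02,"roll": 33}
    - {"x": 0.225,"y": -0.225,"z": 0.02,"roll": 37}
    - {"x": 0.237,"y": -0.237,"z": 0.02,"roll": 37.7}

```text
validation failed for argument at $.co...
```

>>> send_rows:
  commands:
    - {"x": 0}
    - {"x": 0}
    - {"x": 0}

```text
validation failed for argument at $.co...
```

```bash
python3 - <<'E'
from h import *
snap('wrist','w1')
s=readout.state();print(s['time'],s['tool_pos'],np.degrees(s['tcp_rot']),s['wrist_force'])
print(proj('w1',s['tool_pos']),proj('w1',[.457,.347,.174]))
E
```

```text
0.15 [0.22053734 0.58439778 0.23064512] [-1.79930073e+02  6.21404362e-03  1.59327072e+02] [-0.50591465  0.13336942  0.97056312]
[258.16886484 251.38342074] [125.95842955 484.29052728]
```

View pics/w1.png

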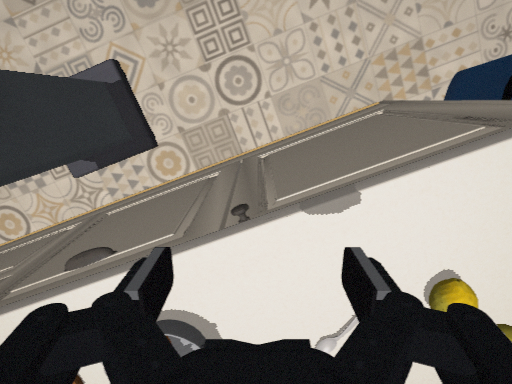

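The move was refused, so the picture still shows the start pose: open fingers over the worktop edge. The rows probably need every field.

>>> send_rows:
  commands:
    - {"x": 0.03,"y": -0.03,"z": 0.01,"roll": 5,"gripper": 100}
    - {"x": 0.065,"y": -0.065,"z": 0.02,"roll": 10,"gripper": 100}
    - {"x": 0.1,"y": -0.1,"z": 0.02,"roll": 16,"gripper": 100}
    - {"x": 0.135,"y": -0.135,"z": 0.02,"roll": 22,"gripper": 100}
    - {"x": 0.17,"y": -0.17,"z": 0.02,"roll": 28,"gripper": 100}
    - {"x": 0.2,"y": -0.2,"z": 0.02,"roll": 33,"gripper": 100}
    - {"x": 0.225,"y": -0.225,"z": 0.02,"roll": 37,"gripper": 100}
    - {"x": 0.237,"y": -0.237,"z": 0.02,"roll": 37.7,"gripper": 100}

```text
time: 1.15
tool_pos: [0.4593, 0.3454, 0.251]
tcp_rot: [-3.141, -0.0, -2.846]
wrist_force: [-0.8, 0.3, 0.5]
finger_gap: 0.0859
grip_force: 0.0
```

>>> send_rows:
  commands:
    - {"x": 0,"y": 0,"z": 0,"roll": 0,"gripper": 100}
    - {"x": 0,"y": 0,"z": 0,"roll": 0,"gripper": 100}

```text
time: 1.4
tool_pos: [0.4567, 0.3486, 0.2511]
tcp_rot: [3.141, -0.001, -2.844]
wrist_force: [0.1, 1.3, 0.1]
finger_gap: 0.0855
grip_force: 0.0
```

```bash
python3 - <<'E'
from h import *
snap('wrist','w2')
s=readout.state();print(s['time'],s['tool_pos'],np.degrees(s['tcp_rot']),s['wrist_force'])
u=np.array([np.cos(np.radians(17)),np.sin(np.radians(17)),0])*.045
for k in(-1,0,1):print(proj('w2',np.array([.457,.347,.174])+k*u))
print(proj('w2',s['tool_pos']))
E
```

```text
1.45 [0.45661846 0.34887465 0.25118379] [ 1.79972658e+02 -2.60159139e-02 -1.62884774e+02] [-1.55403317  0.10609588  0.33218199]
[254.88277949 147.11798038]
[255.00837188 203.64176879]
[255.12010533 253.92824   ]
[257.46396127 251.46773733]
```

View pics/w2.png

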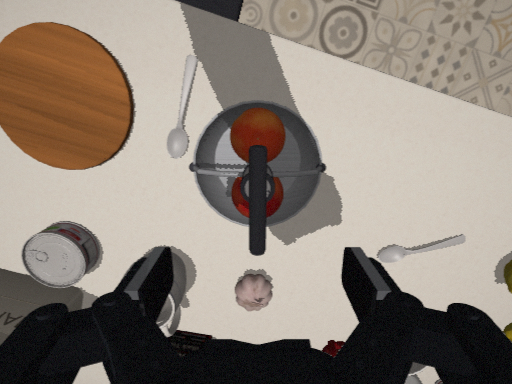

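The bar runs from (257,147) to (257,254), in line with the finger centre, and it matches the prediction within about 2 px. Going down.

>>> send_rows:
  commands:
    - {"x": 0,"y": -0.001,"z": -0.015,"roll": 0,"gripper": 100}
    - {"x": 0,"y": -0.001,"z": -0.035,"roll": 0,"gripper": 100}
    - {"x": 0,"y": -0.001,"z": -0.055,"roll": 0,"gripper": 100}
    - {"x": 0,"y": -0.001,"z": -0.075,"roll": 0,"gripper": 100}
    - {"x": 0,"y": -0.001,"z": -0.09,"roll": 0,"gripper": 100}
    - {"x": 0,"y": -0.001,"z": -0.095,"roll": 0,"gripper": 100}
    - {"x": 0,"y": -0.001,"z": -0.095,"roll": 0,"gripper": 100}
    - {"x": 0,"y": -0.001,"z": -0.095,"roll": 0,"gripper": 100}

```text
time: 2.45
tool_pos: [0.458, 0.3471, 0.157]
tcp_rot: [3.141, 0.001, -2.844]
wrist_force: [0.5, 0.1, 0.3]
finger_gap: 0.0857
grip_force: 0.0
```

>>> send_rows:
  commands:
    - {"x": 0,"y": 0,"z": 0,"roll": 0,"gripper": 50}
    - {"x": 0,"y": 0,"z": 0,"roll": 0,"gripper": 30}
    - {"x": 0,"y": 0,"z": 0,"roll": 0,"gripper": 20}
    - {"x": 0,"y": 0,"z": 0,"roll": 0,"gripper": 10}
    - {"x": 0,"y": 0,"z": 0,"roll": 0,"gripper": 0}
    - {"x": 0,"y": 0,"z": 0,"roll": 0,"gripper": 0}
    - {"x": 0,"y": 0,"z": 0,"roll": 0,"gripper": 0}
    - {"x": 0,"y": 0,"z": 0,"roll": 0,"gripper": 0}
  squeeze: 60

```text
time: 3.45
tool_pos: [0.4577, 0.3471, 0.1565]
tcp_rot: [3.141, 0.0, -2.844]
wrist_force: [-0.7, 3.0, 3.0]
finger_gap: 0.0123
grip_force: 58.6
```

>>> send_rows:
  commands:
    - {"x": 0,"y": 0,"z": 0.003,"roll": 0,"gripper": 0}
    - {"x": 0,"y": 0,"z": 0.008,"roll": 0,"gripper": 0}
    - {"x": 0,"y": 0,"z": 0.014,"roll": 0,"gripper": 0}
    - {"x": 0,"y": 0,"z": 0.02,"roll": 0,"gripper": 0}
    - {"x": 0,"y": 0,"z": 0.025,"roll": 0,"gripper": 0}
    - {"x": 0,"y": 0,"z": 0.029,"roll": 0,"gripper": 0}
    - {"x": 0,"y": 0,"z": 0.033,"roll": 0,"gripper": 0}
    - {"x": 0,"y": 0,"z": 0.037,"roll": 0,"gripper": 0}

```text
time: 4.45
tool_pos: [0.4575, 0.3466, 0.1933]
tcp_rot: [-3.141, -0.001, -2.844]
wrist_force: [-0.1, 0.4, -4.4]
finger_gap: 0.0126
grip_force: 58.4
```

>>> send_rows:
  commands:
    - {"x": 0,"y": 0,"z": 0.004,"roll": 0,"gripper": 0}
    - {"x": 0,"y": 0,"z": 0.008,"roll": 0,"gripper": 0}
    - {"x": 0,"y": 0,"z": 0.013,"roll": 0,"gripper": 0}
    - {"x": 0,"y": 0,"z": 0.018,"roll": 0,"gripper": 0}
    - {"x": 0,"y": 0,"z": 0.023,"roll": 0,"gripper": 0}
    - {"x": 0,"y": 0,"z": 0.028,"roll": 0,"gripper": 0}
    - {"x": 0,"y": 0,"z": 0.033,"roll": 0,"gripper": 0}
    - {"x": 0,"y": 0,"z": 0.037,"roll": 0,"gripper": 0}

```text
time: 5.45
tool_pos: [0.4577, 0.3468, 0.2307]
tcp_rot: [3.141, 0.0, -2.844]
wrist_force: [-1.1, 0.4, -6.1]
finger_gap: 0.0119
grip_force: 58.4
```

>>> send_rows:
  commands:
    - {"x": 0,"y": 0,"z": 0.005,"roll": 0,"gripper": 0}
    - {"x": 0,"y": 0,"z": 0.009,"roll": 0,"gripper": 0}
    - {"x": 0,"y": 0,"z": 0.012,"roll": 0,"gripper": 0}
    - {"x": 0,"y": 0,"z": 0.014,"roll": 0,"gripper": 0}
    - {"x": 0,"y": 0,"z": 0.014,"roll": 0,"gripper": 0}
    - {"x": 0,"y": 0,"z": 0.014,"roll": 0,"gripper": 0}
    - {"x": 0,"y": 0,"z": 0.014,"roll": 0,"gripper": 0}
    - {"x": 0,"y": 0,"z": 0.014,"roll": 0,"gripper": 0}

```text
time: 6.45
tool_pos: [0.4577, 0.3467, 0.2442]
tcp_rot: [3.142, -0.0, -2.844]
wrist_force: [-0.5, -0.3, -5.1]
finger_gap: 0.012
grip_force: 58.4
```

```bash
python3 - <<'E'
from h import *
snap('scene','s2');snap('wrist','w3')
c=cv2.imread('pics/s2.png')[70:220,130:290];c=cv2.resize(c,None,fx=2.4,fy=2.4)
w=cv2.imread('pics/w3.png');w=cv2.resize(w,(400,300))
o=np.zeros((360,784,3),np.uint8);o[:,:384]=c;o[:300,384:]=w
cv2.imwrite('pics/c2.png',np.clip(o*1.4,0,255).astype(np.uint8))
E
```

```text
(no output)
```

View pics/c2.png

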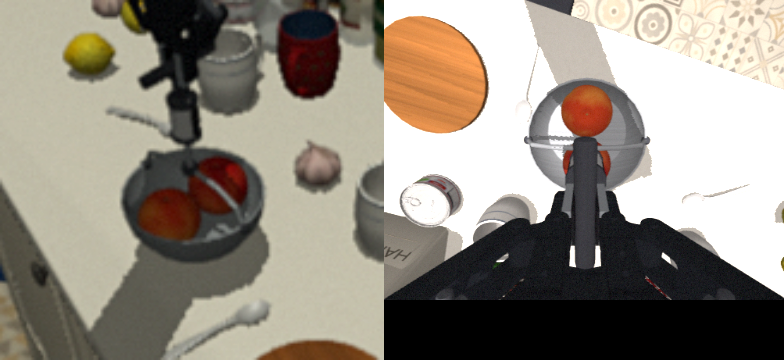

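The scale hangs level with both nectarines in the pan, and the shadow shows it is clear of the worktop. Holding it still.

>>> send_rows:
  commands:
    - {"x": 0,"y": 0,"z": 0,"roll": 0,"gripper": 0}
    - {"x": 0,"y": 0,"z": 0,"roll": 0,"gripper": 0}
    - {"x": 0,"y": 0,"z": 0,"roll": 0,"gripper": 0}
    - {"x": 0,"y": 0,"z": 0,"roll": 0,"gripper": 0}
    - {"x": 0,"y": 0,"z": 0,"roll": 0,"gripper": 0}
    - {"x": 0,"y": 0,"z": 0,"roll": 0,"gripper": 0}
    - {"x": 0,"y": 0,"z": 0,"roll": 0,"gripper": 0}
    - {"x": 0,"y": 0,"z": 0,"roll": 0,"gripper": 0}

```text
time: 7.55
tool_pos: [0.4577, 0.3468, 0.2443]
tcp_rot: [3.142, 0.0, -2.844]
wrist_force: [-0.3, -0.8, -5.0]
finger_gap: 0.0121
grip_force: 58.4
```

>>> send_rows:
  commands:
    - {"x": 0,"y": 0,"z": 0,"roll": 0,"gripper": 0}
    - {"x": 0,"y": 0,"z": 0,"roll": 0,"gripper": 0}
    - {"x": 0,"y": 0,"z": 0,"roll": 0,"gripper": 0}
    - {"x": 0,"y": 0,"z": 0,"roll": 0,"gripper": 0}
    - {"x": 0,"y": 0,"z": 0,"roll": 0,"gripper": 0}
    - {"x": 0,"y": 0,"z": 0,"roll": 0,"gripper": 0}
    - {"x": 0,"y": 0,"z": 0,"roll": 0,"gripper": 0}
    - {"x": 0,"y": 0,"z": 0,"roll": 0,"gripper": 0}

```text
time: 8.55
tool_pos: [0.4576, 0.3468, 0.2443]
tcp_rot: [3.142, -0.0, -2.844]
wrist_force: [-0.4, 1.0, -4.8]
finger_gap: 0.0122
grip_force: 58.4
```

>>> send_rows:
  commands:
    - {"x": 0,"y": 0,"z": 0,"roll": 0,"gripper": 0}
    - {"x": 0,"y": 0,"z": 0,"roll": 0,"gripper": 0}
    - {"x": 0,"y": 0,"z": 0,"roll": 0,"gripper": 0}
    - {"x": 0,"y": 0,"z": 0,"roll": 0,"gripper": 0}
    - {"x": 0,"y": 0,"z": 0,"roll": 0,"gripper": 0}
    - {"x": 0,"y": 0,"z": 0,"roll": 0,"gripper": 0}
    - {"x": 0,"y": 0,"z": 0,"roll": 0,"gripper": 0}
    - {"x": 0,"y": 0,"z": 0,"roll": 0,"gripper": 0}

```text
time: 9.55
tool_pos: [0.4577, 0.3468, 0.2443]
tcp_rot: [3.142, 0.0, -2.844]
wrist_force: [0.0, -0.1, -5.3]
finger_gap: 0.0117
grip_force: 58.4
```

>>> send_rows:
  commands:
    - {"x": 0,"y": -0.001,"z": 0,"roll": 0,"gripper": 0}
    - {"x": 0,"y": -0.004,"z": 0,"roll": 0,"gripper": 0}
    - {"x": 0,"y": -0.01,"z": 0,"roll": 0,"gripper": 0}
    - {"x": 0,"y": -0.017,"z": 0,"roll": 0,"gripper": 0}
    - {"x": 0,"y": -0.026,"z": 0,"roll": 0,"gripper": 0}
    - {"x": 0,"y": -0.037,"z": 0,"roll": 0,"gripper": 0}
    - {"x": 0,"y": -0.05,"z": 0,"roll": 0,"gripper": 0}
    - {"x": -0.001,"y": -0.0635,"z": 0,"roll": 0,"gripper": 0}

```text
time: 10.55
tool_pos: [0.4567, 0.2821, 0.2443]
tcp_rot: [-3.142, 0.0, -2.845]
wrist_force: [-0.7, 0.1, -4.2]
finger_gap: 0.0121
grip_force: 58.4
```

>>> send_rows:
  commands:
    - {"x": 0,"y": -0.0145,"z": 0,"roll": 0,"gripper": 0}
    - {"x": 0,"y": -0.0305,"z": 0,"roll": 0,"gripper": 0}
    - {"x": 0,"y": -0.0465,"z": 0,"roll": 0,"gripper": 0}
    - {"x": 0,"y": -0.0635,"z": 0,"roll": 0,"gripper": 0}
    - {"x": 0,"y": -0.0805,"z": 0,"roll": 0,"gripper": 0}
    - {"x": 0,"y": -0.0965,"z": 0,"roll": 0,"gripper": 0}
    - {"x": 0,"y": -0.1125,"z": 0,"roll": 0,"gripper": 0}
    - {"x": -0.001,"y": -0.127,"z": 0,"roll": 0,"gripper": 0}

```text
time: 11.55
tool_pos: [0.4557, 0.1552, 0.2443]
tcp_rot: [-3.142, 0.0, -2.845]
wrist_force: [-0.5, -0.8, -4.8]
finger_gap: 0.0122
grip_force: 58.4
```

>>> send_rows:
  commands:
    - {"x": 0,"y": -0.0135,"z": 0,"roll": 0,"gripper": 0}
    - {"x": 0,"y": -0.0265,"z": 0,"roll": 0,"gripper": 0}
    - {"x": 0,"y": -0.0375,"z": 0,"roll": 0,"gripper": 0}
    - {"x": 0,"y": -0.0465,"z": 0,"roll": 0,"gripper": 0}
    - {"x": 0,"y": -0.0535,"z": 0,"roll": 0,"gripper": 0}
    - {"x": 0,"y": -0.0595,"z": 0,"roll": 0,"gripper": 0}
    - {"x": 0,"y": -0.0625,"z": 0,"roll": 0,"gripper": 0}
    - {"x": 0,"y": -0.0635,"z": 0,"roll": 0,"gripper": 0}

```text
time: 12.55
tool_pos: [0.4556, 0.0928, 0.2443]
tcp_rot: [3.141, 0.0, -2.844]
wrist_force: [0.8, 0.4, -5.7]
finger_gap: 0.012
grip_force: 58.4
```

>>> send_rows:
  commands:
    - {"x": 0,"y": 0,"z": 0,"roll": 0,"gripper": 0}
    - {"x": 0,"y": 0,"z": 0,"roll": 0,"gripper": 0}
    - {"x": 0,"y": 0,"z": 0,"roll": 0,"gripper": 0}
    - {"x": 0,"y": 0,"z": 0,"roll": 0,"gripper": 0}
    - {"x": 0,"y": 0,"z": 0,"roll": 0,"gripper": 0}
    - {"x": 0,"y": 0,"z": 0,"roll": 0,"gripper": 0}

```text
time: 13.3
tool_pos: [0.4557, 0.0928, 0.2443]
tcp_rot: [3.142, 0.0, -2.844]
wrist_force: [0.3, -0.4, -4.7]
finger_gap: 0.0124
grip_force: 58.4
```

```bash
python3 - <<'E'
from h import *
snap('scene','s3');snap('top','t3')
c=cv2.imread('pics/s3.png')[110:310,190:390];c=cv2.resize(c,None,fx=2,fy=2)
w=cv2.imread('pics/t3.png')[140:250,200:300];w=cv2.resize(w,None,fx=3.6,fy=3.6,interpolation=2)
o=np.zeros((400,760,3),np.uint8);o[:,:400]=c;o[:396,400:]=w
cv2.imwrite('pics/c3.png',np.clip(o*1.4,0,255).astype(np.uint8))
E
```

```text
(no output)
```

View pics/c3.png

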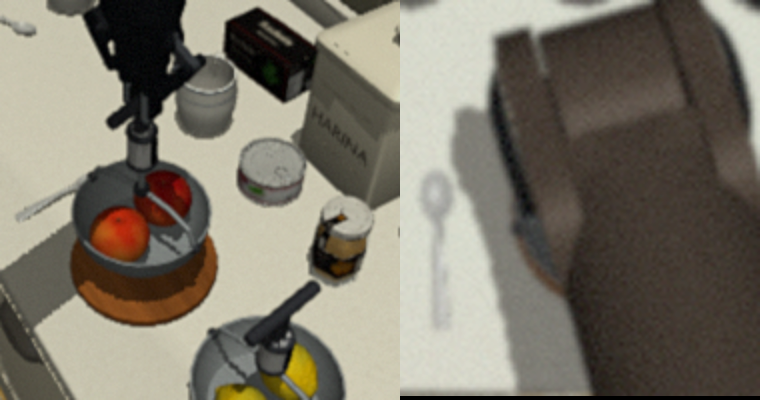

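The pan hangs over the board and both nectarines are in it. Lowering slowly until the spring is nearly slack.

>>> send_rows:
  commands:
    - {"x": 0,"y": 0,"z": -0.002,"roll": 0,"gripper": 0}
    - {"x": 0,"y": 0,"z": -0.005,"roll": 0,"gripper": 0}
    - {"x": 0,"y": 0,"z": -0.009,"roll": 0,"gripper": 0}
    - {"x": 0,"y": 0,"z": -0.013,"roll": 0,"gripper": 0}
    - {"x": 0,"y": 0,"z": -0.017,"roll": 0,"gripper": 0}
    - {"x": 0,"y": 0,"z": -0.02,"roll": 0,"gripper": 0}
    - {"x": 0,"y": 0,"z": -0.023,"roll": 0,"gripper": 0}
    - {"x": 0,"y": 0,"z": -0.026,"roll": 0,"gripper": 0}

```text
time: 14.4
tool_pos: [0.4557, 0.0928, 0.2181]
tcp_rot: [3.142, 0.0, -2.844]
wrist_force: [-0.9, 0.2, -4.8]
finger_gap: 0.0122
grip_force: 58.4
```

>>> send_rows:
  commands:
    - {"x": 0,"y": 0,"z": -0.003,"roll": 0,"gripper": 0}
    - {"x": 0,"y": 0,"z": -0.006,"roll": 0,"gripper": 0}
    - {"x": 0,"y": 0,"z": -0.009,"roll": 0,"gripper": 0}
    - {"x": 0,"y": 0,"z": -0.012,"roll": 0,"gripper": 0}
    - {"x": 0,"y": 0,"z": -0.015,"roll": 0,"gripper": 0}
    - {"x": 0,"y": 0,"z": -0.019,"roll": 0,"gripper": 0}
    - {"x": 0,"y": 0,"z": -0.023,"roll": 0,"gripper": 0}
    - {"x": 0,"y": 0,"z": -0.027,"roll": 0,"gripper": 0}

```text
time: 15.4
tool_pos: [0.4558, 0.0929, 0.1912]
tcp_rot: [3.141, 0.0, -2.844]
wrist_force: [-0.1, 2.0, -2.7]
finger_gap: 0.0119
grip_force: 58.5
```

>>> send_rows:
  commands:
    - {"x": 0,"y": 0,"z": -0.004,"roll": 0,"gripper": 0}
    - {"x": 0,"y": 0,"z": -0.008,"roll": 0,"gripper": 0}
    - {"x": 0,"y": 0,"z": -0.012,"roll": 0,"gripper": 0}
    - {"x": 0,"y": 0,"z": -0.015,"roll": 0,"gripper": 0}
    - {"x": 0,"y": 0,"z": -0.018,"roll": 0,"gripper": 0}
    - {"x": 0,"y": 0,"z": -0.019,"roll": 0,"gripper": 0}
    - {"x": 0,"y": 0,"z": -0.019,"roll": 0,"gripper": 0}
    - {"x": 0,"y": 0,"z": -0.019,"roll": 0,"gripper": 0}

```text
time: 16.4
tool_pos: [0.4557, 0.0928, 0.1724]
tcp_rot: [3.142, 0.0, -2.844]
wrist_force: [-0.8, 2.1, -0.9]
finger_gap: 0.0121
grip_force: 58.9
```

```bash
python3 - <<'E'
from h import *
snap('scene','s4');snap('wrist','w4')
c=cv2.imread('pics/s4.png')[140:310,190:360];c=cv2.resize(c,(380,380))
w=cv2.imread('pics/w4.png');w=cv2.resize(w,(400,300))
o=np.zeros((380,780,3),np.uint8);o[:,:380]=c;o[:300,380:]=w
cv2.imwrite('pics/c4.png',np.clip(o*1.4,0,255).astype(np.uint8))
s=readout.state();print(s['tool_pos'],s['wrist_force'])
E
```

```text
[0.45571071 0.09280012 0.17240403] [-1.16734031  2.35135964 -0.41817485]
```

View pics/c4.png

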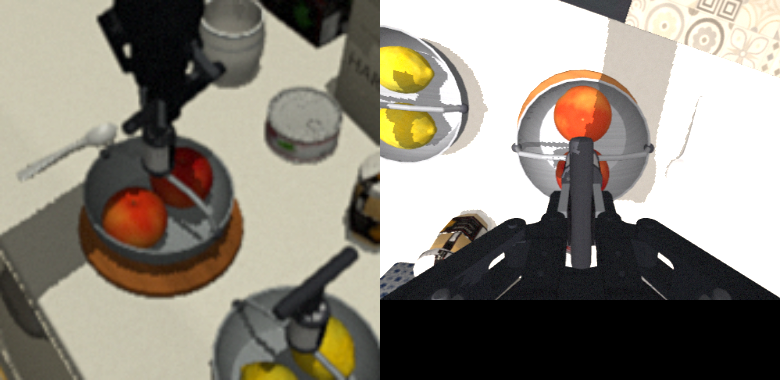

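The pan stands on the board with the spring slack (the wrist force is close to 0). Both nectarines are in the pan and the board rim shows round it. Releasing.

>>> send_rows:
  commands:
    - {"x": 0,"y": 0,"z": 0,"roll": 0,"gripper": 0}
    - {"x": 0,"y": 0,"z": 0,"roll": 0,"gripper": 0}
    - {"x": 0,"y": 0,"z": 0,"roll": 0,"gripper": 20}
    - {"x": 0,"y": 0,"z": 0,"roll": 0,"gripper": 35}
    - {"x": 0,"y": 0,"z": 0,"roll": 0,"gripper": 60}
    - {"x": 0,"y": 0,"z": 0,"roll": 0,"gripper": 80}
    - {"x": 0,"y": 0,"z": 0,"roll": 0,"gripper": 80}
    - {"x": 0,"y": 0,"z": 0,"roll": 0,"gripper": 80}
  squeeze: 20

```text
time: 17.5
tool_pos: [0.4557, 0.0927, 0.1723]
tcp_rot: [3.142, 0.0, -2.844]
wrist_force: [-0.0, -0.1, -0.7]
finger_gap: 0.0686
grip_force: 0.0
```

>>> send_rows:
  commands:
    - {"x": 0,"y": 0,"z": 0.01,"roll": 0,"gripper": 80}
    - {"x": 0,"y": 0,"z": 0.025,"roll": 0,"gripper": 80}
    - {"x": 0,"y": 0,"z": 0.045,"roll": 0,"gripper": 80}
    - {"x": 0,"y": 0,"z": 0.065,"roll": 0,"gripper": 80}
    - {"x": 0,"y": 0,"z": 0.085,"roll": 0,"gripper": 80}
    - {"x": 0,"y": 0,"z": 0.1,"roll": 0,"gripper": 80}
    - {"x": 0,"y": 0,"z": 0.1,"roll": 0,"gripper": 80}
    - {"x": 0,"y": 0,"z": 0.1,"roll": 0,"gripper": 80}

```text
time: 18.5
tool_pos: [0.4553, 0.0927, 0.2719]
tcp_rot: [3.142, -0.001, -2.844]
wrist_force: [0.3, 0.2, -0.2]
finger_gap: 0.0682
grip_force: 0.0
```

```bash
python3 - <<'E'
from h import *
snap('scene','s5');snap('wrist','w5')
c=cv2.imread('pics/s5.png')
for k in range(2):
    X=[(.4555,.0924,.014),(.4557,.0928,.064)][k]; r=[.088,.078][k]
    a=np.linspace(0,2*np.pi,60)
    for f in a:
        p=proj('s5',np.array(X)+[r*np.cos(f),r*np.sin(f),0]);cv2.circle(c,tuple(int(round(q)) for q in p),0,[(0,255,0),(255,255,0)][k],-1)
c=c[140:310,190:360];c=cv2.resize(c,(380,380))
w=cv2.imread('pics/w5.png');w=cv2.resize(w,(400,300))
o=np.zeros((380,780,3),np.uint8);o[:,:380]=c;o[:300,380:]=w
cv2.imwrite('pics/c5.png',np.clip(o*1.4,0,255).astype(np.uint8))
s=readout.state();print(s['tool_pos'],s['wrist_force'])
E
```

```text
[0.45522988 0.0926556  0.27157472] [0.35055593 0.01207275 0.07429121]
```

View pics/c5.png

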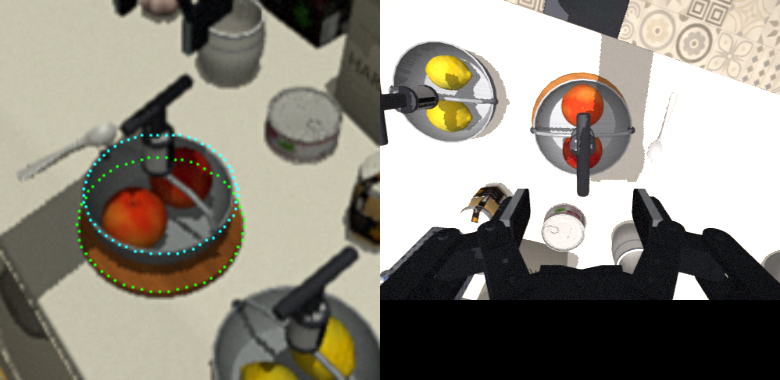

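The scale stands upright and centred: the expected pan and board circles match the picture within a few mm. Both nectarines are in the pan and the gripper is clear.

```bash
python3 -c "
from workcell import job;print(job.close_job())"
```

```text
the job is handed in; nothing more can be done
None
```

I lifted the nectarine scale, held it still for over 3 s, set it upright on the middle of the board with both nectarines in the pan, left the lemon scale alone, and handed the job in at about 18.6 s; no verdict came back.

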